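# Feed the food-waste caddy and close it softly

## Task

An overripe mandarin waits on the ramp of the green food-waste caddy, held back by its closed lid. Press the orange lever all the way down so that the lid swings fully open, keep it open until the mandarin has rolled in, then ease the lever up so that the lid closes completely without slamming, and move clear. Work only through the lever with the fingertips: do not touch the lid or the mandarin, grasp nothing and leave everything else where it stands.

Things in the scene. Friction and masses are not known exactly. Their poses are not given: they have to be found in the camera images.
- caddy: Green food-waste caddy fixed to the worktop: open bin 170 x 170 mm, 150 mm high, walls 4 mm, floor 6 mm. Origin: centre of its underside; x points from the lever side to the lid's hinge side, y to the ramp side, z up. Its heading varies by up to 23 degrees. A steel link beam runs along its -y side at y = -99 mm.
- ramp_mouth (a point): Lower end of the grey ramp, at the caddy's +y wall (x = -30, y = 83, z = 83 mm in the caddy's frame). The ramp is 72 mm wide with rails and an end stop and rises away from the bin to y = 200 mm, about 111 mm high.
- lever (a joint): Angle of the orange press lever in rad: 0 up at rest, 0.35 at its lower stop. It turns about a level axis along the caddy's y, at x = -88 mm, z = 100 mm in the caddy's frame. A spring and the lid's weight push it up; holding it takes about 4 to 14 N at the paddle. It does not stay down by itself. Letting it up over 2 s is gentle.
- lever_pad (a point): Centre of the top face of the orange paddle; press here from above. Paddle 75 mm (caddy x) by 100 mm (caddy y), 10 mm thick, about 202 mm in front (-x) of the caddy's origin. At rest 125 mm above the worktop, outer edge 10 degrees high; at the stop 85 mm high, outer edge 10 degrees low. Moves with the lever: 40 mm almost straight down, under 3 mm sideways at most.
- lid: White lid, 176 x 190 x 6 mm, 156 mm above the worktop when closed; a 62 mm deep skirt at its ramp side blocks the ramp. Origin on its hinge at x = 85 mm, z = 156 mm in the caddy's frame; opens upward, away from the lever. Its angle is always 3.15 x the lever's: 0 closed (its z axis vertical), 1.10 rad fully open. If the lever is let go it falls shut fast. The paddle begins 70 mm in front of it.
- mandarin: Orange mandarin, 52 mm diameter, 90 g, lying on the ramp against the lid's skirt; it rolls into the bin by itself within about a second once the lid is well open. Its origin turns with it; use mandarin_center. Not to be touched by the robot.
- mandarin_center (a point): Centre of the mandarin. In the bin it lies about 32 mm above the worktop; on the ramp about 120 mm.
- mug: Blue mug, 80 mm diameter, 95 mm high, left of the lever. Bystander; origin under its centre.
- sugar_jar: Glass sugar jar with a yellow cap, 68 mm diameter, 110 mm high, right of the caddy. Bystander; origin under its centre.
- spoon: Spoon lying on the worktop on the right. Bystander.
- tea_tin: Green tea tin with a yellow band, 74 mm diameter, 120 mm high. Bystander; origin under its centre.
- bowl: White bowl, 130 mm diameter, 50 mm high. Bystander; origin under its centre.
- cup: Red cup, 74 mm diameter, 90 mm high. Bystander; origin under its centre.
- sponge: Yellow sponge, 100 x 65 x 30 mm. Bystander; origin under its centre.

How it is judged:
On the way, in this order (a step that is already met when the one before it is completed fails the run):
1. the lid stands fully open and the mandarin has rolled into the bin (angle between lid's own z axis and vertical above 0.95 rad and x of mandarin_center in the frame of caddy between -0.083 and 0.083 m and y of mandarin_center in the frame of caddy between -0.083 and 0.083 m and z of mandarin_center in the frame of caddy below 0.075 m), for 0.2 s.
2. the lid is closed again (angle between lid's own z axis and vertical below 0.04 rad), for 0.2 s.
At the end, for the whole second after the job is handed in: the mandarin lies inside the caddy's bin and the lid is closed (within 0.04 rad) with the lever back up (within 0.02 rad) (angle between lid's own z axis and vertical below 0.04 rad and value of joint lever below 0.02 rad and x of mandarin_center in the frame of caddy between -0.083 and 0.083 m and y of mandarin_center in the frame of caddy between -0.083 and 0.083 m and z of mandarin_center in the frame of caddy below 0.075 m); the robot touches nothing.
It fails at once if the lid slams: still falling faster than 1.9 rad/s (lever 0.6 rad/s) within 0.3 rad of closing (angle between lid's own z axis and vertical below 0.3 rad and velocity of joint lever below -0.6 rad/s).
It fails at once if the robot touches the lid (contact force between any of the arm, the fingers and lid above 0.5 N).
It fails at once if the robot touches, lifts or carries the mandarin (contact force between any of the arm, the fingers and mandarin above 0.2 N or height (world z) of mandarin_center above 0.17 m).
It fails at once if a bystander (mug, jar, spoon, tin, bowl, cup or sponge) is moved more than 20 mm or lifted (distance of any of mug, sugar_jar, spoon, tea_tin, bowl, cup, sponge from where it was at the start of the episode above 0.02 m).
It also fails if it takes over 40 s, if anything falls off the work surface, if the arm or the gripper's body presses on something with over 40 N, if the wrist force passes 120 N, or if a joint passes its speed limit or range.

## Robot

A 6-joint arm with a two-finger parallel gripper is mounted at the origin on the work surface. World frame = base frame: x ahead of the robot, y to its left, z up, the work surface at z = 0. Lengths are in m, angles in rad, forces in N, time in s.
With the tool pointing down it reaches from about 0.2 to 0.875 m from the base axis. Payload 3.4 kg.
Tool frame: the origin (TCP) lies between the finger pads; the fingertips stand 25 mm ahead of it and the grasp point (between the pads) lies 6 mm ahead of it (r.nose_length is the z of the fingertips in the tool frame, in m); z points along the fingers, y is the line along which they close (so a half turn about z gives the same grasp; the last joint's range is limited). The gripper opens to 94 mm and grips with 3 to 60 N. Pads are 16 mm wide; open, the fingers measure 119 mm over their backs; the gripper's body (75 mm by 177 mm) begins 78 mm behind the grasp point.
Start: joints at [-1.357, 0.276, 1.505, -0, 1.361, -0.121], TCP at [0.189, -0.543, 0.23] pointing down, gripper open.
Joint ranges: [-2.89, 2.89], [-0.75, 2.08], [0.22, 2.7], [-1.18, 4.32], [0.11, 2.71], [-2.7, 2.7]. Speed limits (rad/s): [2.57, 2.57, 3.14, 3.14, 3.14, 3.14].

## Interface

Orientations are given as a unit quaternion [w, x, y, z].
In Python, from plant import r, gripper_to, inverse_kinematics, vision, models, telemetry gives the robot as it stands. Calls block until the motion is done:
- r.move_to(position, orientation): joint-space move of the TCP to a pose.
- r.move_l(position, rot=None, vel=0.15, guard=None): straight line of the TCP; rot=None keeps the orientation; vel is the mean speed in m/s. With guard (N) it stops when the force on the tool has changed by that much, and returns True; else False.
- r.movej(angles): joint-space move.
- gripper_to(opening, f_grip=None): finger opening in m; f_grip is the grip in N (None keeps the last); returns when the fingers have stopped.
- r.hold(seconds).
- inverse_kinematics(position, orientation): joint angles nearest the present ones, or None.
- vision.snapshot(name): name is "scene" or "top"; returns the picture (480x640x3 uint8, red, green, blue); there is no depth.
- vision.get_calibration(name): a dict with "fx", "fy", "cx", "cy" (pixels), "D" ([k1, k2, p1, p2, k3] as OpenCV has them; the pictures are not rectified), "position" and "orientation" of the camera in the world. Camera axes: x right, y down, z forward; pixel columns grow to the right and rows downward; lengths in m; the calibration is good to about 2 mm. A picture is of the moment at which its call begins. get_calibration takes no time and is no camera call.
A pose or a line that the arm cannot do raises r.PlanningError and nothing moves.
- r.sign_off(): hands the job in; it is judged then, once.
Trained networks look in the newest picture that a camera, given by its name, has taken for a name from the list of things; names that differ only in an ending like _2 or _b are one class to them, and where a whole thing is asked for, a point or a joint stands for the part that bears it (a point fixed in the world has none). Each returns a list of dicts, best first, with "score" (0 to 1); they miss things now and then, are a little off and sometimes report something else, mostly with a low value. They report only what shows in the picture. A call takes as long as a camera call.
- models.boxes_of(thing, camera): "at" ([x, y, z] in m, in world coordinates, good to about 4 mm: the middle of the surface that is visible of it).
- models.regions_of(thing, camera): "pixels" (480x640 bool, what is visible of it).
- models.mark_of(thing, camera): "at" ([x, y, z] in m, in world coordinates, good to about 4 mm: a listed point, or the origin of a listed thing).
Readings, each from a call of its own:
- telemetry.current_t(): time.
- telemetry.current_joints(): joint angles.
- telemetry.current_dq(): joint speeds.
- telemetry.current_joint_efforts(): joint torques, N m.
- telemetry.current_ee_pos(): TCP position.
- telemetry.current_tool_rot(): TCP orientation.
- telemetry.current_wrist_force(): force on the tool from outside, world axes, zero at the start.
- telemetry.current_torque(): the same for the moment, N m.
- telemetry.current_opening(): finger opening in m.
- telemetry.current_finger_force(): force on a finger pad.
Only numpy, scipy, OpenCV 4.12 (cv2) and the standard library are available. Lean on these libraries where they do the work, as an engineer would, in place of code of your own. Each camera call takes 0.05 s, during which the arm holds its last target. There are 200 camera calls.

## Working session

There is one attempt and no reset: what is moved stays moved. The work goes in short steps, each a Python script; the robot and the scene stay as the last script left them, time stands still between calls to the robot, and variables do not carry over. Pictures are saved under pics/ and viewed, at most 10 in all, crops included, and the job is handed in when it is done.

```bash
mkdir -p pics; python3 - <<'E'
from plant import r, vision, models, telemetry
import cv2
for c in ("scene","top"):
    cv2.imwrite(f"pics/{c}0.png", vision.snapshot(c)[:,:,::-1])
    for n in ("lever_pad","caddy","ramp_mouth","lid","mandarin_center","mug","sugar_jar","tea_tin","bowl","cup","sponge","spoon"):
        print(c,n,[( [round(float(v),3) for v in d["at"]],round(float(d["score"]),2)) for d in models.mark_of(n,c)[:2]])
print(telemetry.current_t(), r.nose_length, telemetry.current_tool_rot())
E
```

```text
scene lever_pad [([0.464, -0.124, 0.129], 0.7)]
scene caddy [([0.664, -0.086, 0.001], 0.88), ([0.465, -0.127, 0.133], 0.19)]
scene ramp_mouth [([0.613, -0.013, 0.083], 0.57), ([0.464, -0.126, 0.129], 0.35)]
scene lid [([0.745, -0.072, 0.155], 0.84)]
scene mandarin_center [([0.578, 0.51, 0.004], 0.53), ([0.608, 0.027, 0.115], 0.45)]
scene mug [([0.454, 0.054, 0.001], 0.65)]
scene sugar_jar [([0.626, -0.268, -0.0], 0.76)]
scene tea_tin [([0.419, -0.587, 0.002], 0.72), ([0.627, -0.269, -0.003], 0.37)]
scene bowl [([0.566, -0.552, 0.003], 0.98)]
scene cup [([0.575, 0.512, -0.001], 0.62)]
scene sponge [([0.411, 0.487, 0.002], 0.56), ([0.663, -0.086, 0.002], 0.24)]
scene spoon [([0.367, -0.436, -0.002], 0.78), ([0.614, -0.011, 0.081], 0.43)]
top lever_pad [([0.463, -0.123, 0.125], 0.73)]
top caddy [([0.412, 0.483, -0.0], 0.25)]
top ramp_mouth [([0.617, -0.014, 0.078], 0.63)]
top lid [([0.741, -0.072, 0.154], 0.9)]
top mandarin_center [([0.605, 0.028, 0.119], 0.85)]
top mug [([0.456, 0.053, -0.003], 0.67), ([0.607, 0.025, 0.118], 0.48)]
top sugar_jar [([0.624, -0.268, -0.002], 0.79)]
top tea_tin [([0.425, -0.586, -0.003], 0.77)]
top bowl [([0.559, -0.547, -0.003], 0.63)]
top cup [([0.577, 0.511, -0.002], 0.98)]
top sponge [([0.413, 0.481, -0.003], 0.78)]
top spoon [([0.364, -0.435, -0.0], 0.74)]
1.3 0.025 [ 6.78922402e-05  9.86022296e-01  1.66613408e-01 -5.80978403e-06]
```

View pictures.

View pics/scene0.png

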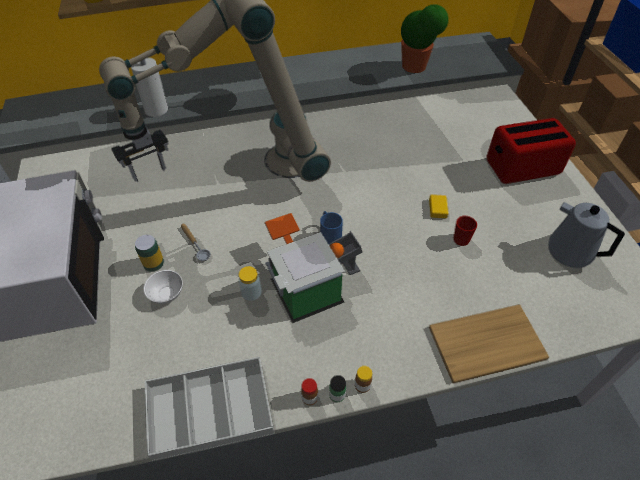

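View pics/top0.png

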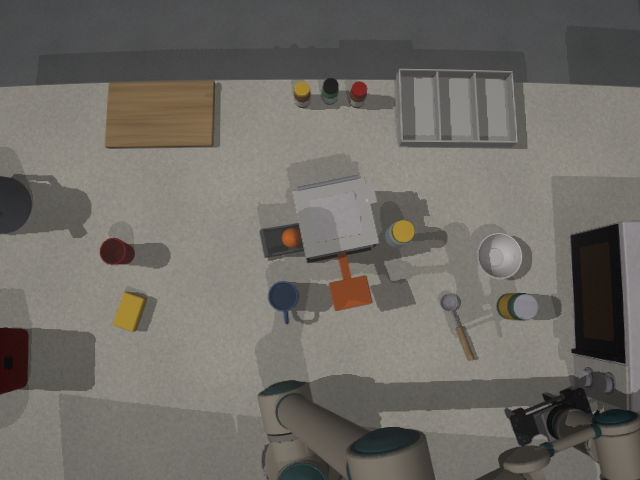

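```bash
python3 - <<'E'
from plant import r, gripper_to, vision, models, telemetry as t
import numpy as np, cv2
pad=np.array([.4635,-.1235]); h=np.deg2rad(10.5)
q=[0,np.cos(h/2),np.sin(h/2),0]
gripper_to(0.0)
r.move_to([*pad,.22],q)
r.move_l([*pad,.160],vel=.1)
f0=t.current_wrist_force()
g=r.move_l([*pad,.106],vel=.03,guard=30)
print(g,t.current_ee_pos(),t.current_wrist_force()-f0,t.current_t())
r.hold(2.0)
for c in("top","scene"):
    cv2.imwrite(f"pics/{c}1.png",vision.snapshot(c)[:,:,::-1])
    for n in("mandarin_center","lid","lever_pad"):
        print(c,n,[(np.round(d["at"],3),round(float(d["score"]),2)) for d in models.mark_of(n,c)[:2]])
print(t.current_ee_pos(),t.current_wrist_force()-f0,t.current_t())
E
python3 -c "
import cv2,numpy as np
a=cv2.imread('pics/top1.png')[140:340,220:460];b=cv2.imread('pics/scene1.png')[160:360,200:440]
cv2.imwrite('pics/c1.png',cv2.resize(np.hstack([a,b]),None,fx=1.65,fy=1.65))"
```

```text
True [ 0.46191604 -0.12393007  0.11020709] [-4.21692427  0.04638451 12.64381433] 7.05
top mandarin_center [(array([ 0.632, -0.146,  0.033]), 0.63)]
top lid [(array([ 0.742, -0.07 ,  0.152]), 0.81), (array([ 0.627, -0.146,  0.033]), 0.62)]
top lever_pad [(array([0.579, 0.51 , 0.002]), 0.44)]
scene mandarin_center []
scene lid [(array([ 0.746, -0.069,  0.153]), 0.97)]
scene lever_pad [(array([ 0.46 , -0.127,  0.09 ]), 0.7)]
[ 0.46188449 -0.12394836  0.11032956] [-4.79472415  0.50715447 12.64960406] 9.45
```

View pics/c1.png

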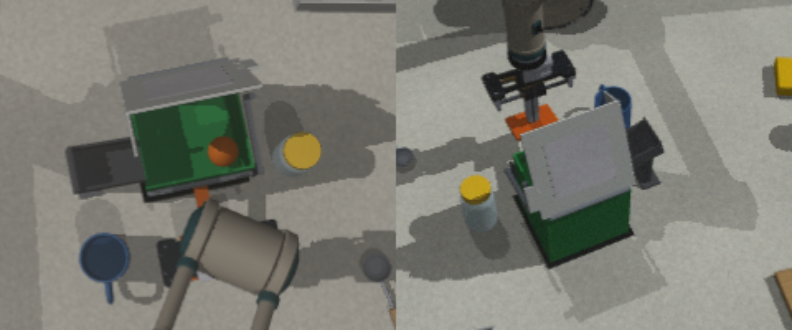

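The mandarin lies in the bin (left crop, 222,152) and the lid stands open with its underside towards the lever (right crop, 580,160). The fingertips are at z 0.085, which matches the lower stop. I'll push a little further to make sure, then ease the lever up.

```bash
python3 - <<'E'
from plant import r, vision, models, telemetry as t
import numpy as np, cv2
p=np.array(t.current_ee_pos())
g=r.move_l([p[0],p[1],.107],vel=.02,guard=30); r.hold(.4)
print(g,t.current_ee_pos(),t.current_wrist_force())
p=np.array(t.current_ee_pos())
r.move_l([p[0],p[1],.158],vel=.011)
print(t.current_wrist_force(),t.current_t())
r.move_l([p[0],p[1],.22],vel=.06)
r.move_to([.30,-.35,.25],t.current_tool_rot())
r.hold(.5)
for c in("top","scene"):
    cv2.imwrite(f"pics/{c}2.png",vision.snapshot(c)[:,:,::-1])
    for n in("lid","lever_pad","mug","sugar_jar"):
        print(c,n,[(np.round(d["at"],3),round(float(d["score"]),2)) for d in models.mark_of(n,c)[:1]])
print(t.current_wrist_force(),t.current_t())
E
python3 -c "
import cv2,numpy as np
a=cv2.imread('pics/top2.png')[140:340,220:460];b=cv2.imread('pics/scene2.png')[160:360,200:440]
cv2.imwrite('pics/c2.png',cv2.resize(np.hstack([a,b]),None,fx=1.65,fy=1.65))"
```

```text
False [ 0.46198222 -0.12397784  0.10963432] [-4.35345152  1.11006651 20.96920806]
[ 0.85020046  0.06700296 -0.05271504] 14.8833
top lid [(array([ 0.739, -0.07 ,  0.153]), 0.89)]
top lever_pad [(array([ 0.463, -0.123,  0.124]), 0.83)]
top mug [(array([ 0.461,  0.051, -0.004]), 0.6)]
top sugar_jar [(array([ 0.625, -0.268,  0.002]), 0.66)]
scene lid [(array([ 0.744, -0.072,  0.157]), 0.89)]
scene lever_pad [(array([ 0.463, -0.128,  0.132]), 0.74)]
scene mug [(array([0.453, 0.055, 0.001]), 0.86)]
scene sugar_jar [(array([ 0.623, -0.266, -0.002]), 0.97)]
[-0.05836607  0.05044043 -0.26360214] 18.15
```

View pics/c2.png

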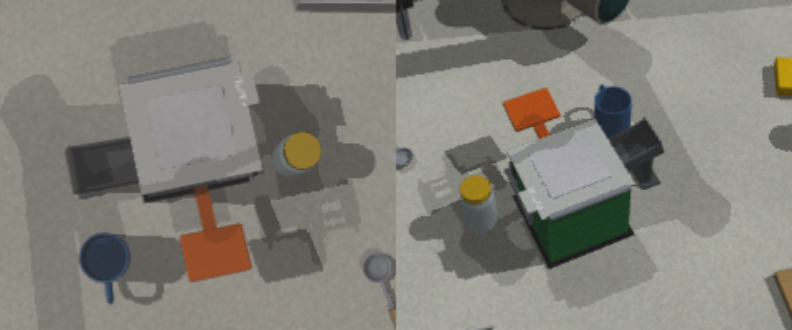

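The lid is closed flat (crop 190,130 and 570,165), the lever is back up (215,252), the ramp is empty, and the mug and jar haven't moved. Handing in.

```bash
python3 -c "
from plant import r
print(r.sign_off())"
```

```text
the job is handed in; nothing more can be done
None
```

The job is handed in: the mandarin is in the bin, the lid was eased shut with the lever back up, and the arm is clear, at about 18 s of the 40 s allowed; sign-off returned no verdict.

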